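# Morning check of three bench balances with a stack of weights

### The arm

A 6-joint arm with a two-finger parallel gripper is mounted at the origin on the work surface. World frame = base frame: x ahead of the robot, y to its left, z up, the work surface at z = 0. Lengths are in mm, angles in rad, forces in N, time in s.
With the tool pointing down it reaches from about 325 to 775 mm from the base axis. Payload 5.5 kg.
Tool frame: the origin (TCP) lies on the centre line of the jaws, within the pads' length; the fingertips stand 14 mm ahead of it and the grasp point (between the pads) lies 5 mm behind it (bot.tips_ahead is the distance from the TCP to the fingertips, in mm); z points along the fingers, y is the line along which they close (so a half turn about z gives the same grasp; the last joint's range is limited). The gripper opens to 85 mm and grips with 20 to 120 N. Pads are 22 mm wide; open, the fingers measure 114 mm over their backs; the gripper's body (76 mm by 85 mm) begins 54 mm behind the grasp point. The pads swing forward as they close: fully open they stand 13 mm farther back than shut.
Start: joints at [-1.207, 0.091, 1.231, -0, 1.82, -0.057], TCP at [245.096, -547.672, 245.275] pointing down, gripper open.
Joint ranges: [-2.87, 2.87], [-0.86, 2.18], [0.17, 2.46], [-1.51, 4.65], [0.06, 2.69], [-2.65, 2.65]. Speed limits (rad/s): [2.57, 2.57, 3.01, 3.14, 3.14, 3.14].

### API

Orientations are given as a unit quaternion [w, x, y, z].
In Python, from workcell import bot gives the robot as it stands. The module is installed in compiled form; this text tells all that it offers.
- The arm moves only by the tool drive_tool, never from a script. Its argument "plan" is a list of rows, each a list of 3 entries, a list of its own where there are three numbers: the shift along the tool's x, y, z as a fraction of full scale, then the turn about the tool's z as a fraction of full scale, then the opening, from 0 (shut) to 1 (fully open). A call has exactly 5 rows; each row is the pose to reach, as a shift and turn from the pose commanded when the call began, along the tool's axes at that moment; what a row does not reach only later rows make up. Full scale, the value 1, is 0.25 m for a shift and pi/2 rad for a turn. A row lasts 1/8 s, in which the tool goes at most 62.5 mm and 10.7 degrees, less where a joint would pass 70% of its speed; a pose out of reach is approached as far as the arm can. A call with a number of a shift or a turn outside -1 to 1 is refused whole. A call with a gripper value outside its range is refused whole. The fingers move at their own pace and stop on an object; "grip_force" is the grip in N (left out, the last holds). Time passes only in rows, so rows that repeat a pose let the fingers close, or fill a call up. It gives the time, the measured TCP pose, the force, the opening and the grip force at its end, in the units of the state.
- bot.get_obs(): the state, without advancing time (a new reading comes with each control period).
- bot.read_camera(name): name is "side" or "top" or "wrist"; returns a dict with "color" (400x640x3 uint8, blue, green, red), "fov_y" (degrees; the focal length in pixels is half the picture's height over the tangent of half this angle, whatever the lens; pixels are square), "cx", "cy" (the principal point, pixels), "cam_to_world" (4x4, takes a point from camera to world coordinates). Camera axes: x right, y up, looking along -z (the intrinsics and any distortion apply to the point x, -y, -z); pixel columns grow to the right and rows downward; lengths in mm; the calibration is good to about 2 mm. A picture is of the moment at which its call begins. There is no depth.
- bot.sign_off(): hands the job in; it is judged then, once.
The state is a dict: "time_s": time; "joints": joint angles; "joint_vel": joint speeds; "tau": joint torques, N m; "ee_pos": TCP position; "ee_rot": TCP orientation; "contact_force": force on the tool from outside, world axes, zero at the start; "moment": the same for the moment, N m; "width": finger opening in mm; "grip_force": force on a finger pad.
Only numpy, scipy, OpenCV 4.12 (cv2) and the standard library are available. Lean on these libraries where they do the work, as an engineer would, in place of code of your own. Each camera call takes 0.05 s, during which the arm holds its last target. There are 200 camera calls.

### The job

Check the three balances: first clear the blue-capped bottle off the big round pan and stand it on the round cork mat; then take the stack of steel weights apart from the top down, setting the smallest weight in the middle of the small round pan, the next in the middle of the big round pan and the largest in the middle of the square pan. Set everything down gently and upright, and do not knock over or shift the little amber vial and the rubber stopper standing between the balances.

Things in the scene. Friction and masses are not known exactly. Their poses are not given: they have to be found in the camera images.
- weight_small: Polished stainless steel cylinder, upright, origin at the centre of its underside, z up. Diameter 28 mm, height 20 mm, about 100 g. Top of the stack at the start, standing loose on weight_mid within about 2 mm of centred.
- weight_mid: Polished stainless steel cylinder, upright, origin at the centre of its underside, z up. Diameter 38 mm, height 22 mm, about 200 g. Stands loose on weight_large within about 2 mm of centred, under weight_small.
- weight_large: Polished stainless steel cylinder, upright, origin at the centre of its underside, z up. Diameter 54 mm, height 28 mm, about 500 g. Bottom of the stack, standing on the bench nearer the robot than the middle balance; the stack is 70 mm high in all. Its place and the cork mat's may be swapped.
- bottle: Closed small glass bottle with amber contents, body diameter 56 mm up to 60 mm height, sloping shoulder up to 76 mm, then a blue screw cap of diameter 40 mm from 76 mm to the top at 104 mm. About 200 g (hidden, 150 to 250 g). Origin at the centre of its underside, z up. Grip it by the cap. At the start it stands on the pan of balance_mid, up to 18 mm off its centre.
- mat: Round cork mat fixed to the bench, diameter 84 mm, 4 mm thick; origin at the centre of its underside, on the bench (its top is 4 mm above). The bottle's place.
- balance_small: White balance 120 mm wide, 165 mm deep, 36 mm high, with a round steel pan of diameter 72 mm, pan top 44 mm above the bench. Origin on the bench straight below the pan centre; the housing reaches 110 mm to its own -x and 55 mm to +x of it. Its yaw varies by up to 0.2 rad; display side to its own -x. Fixed, does not slide; the pan does not give.
- balance_mid: White balance 145 mm wide, 185 mm deep, 38 mm high, with a round steel pan of diameter 110 mm, pan top 46 mm above the bench. Origin on the bench straight below the pan centre; the housing reaches 120 mm to its own -x and 65 mm to +x of it. Its yaw varies by up to 0.2 rad; display side to its own -x. Fixed, does not slide; the pan does not give.
- balance_large: White balance 160 mm wide, 210 mm deep, 44 mm high, with a square steel pan 130 by 130 mm, pan top 52 mm above the bench. Origin on the bench straight below the pan centre; the housing reaches 135 mm to its own -x and 75 mm to +x of it. Its yaw varies by up to 0.2 rad; display side to its own -x. Fixed, does not slide; the pan does not give. The three balances stand side by side, left, middle and right, in any order.
- vial: Bystander: amber glass vial with white cap, diameter 26 mm, height 44 mm, loose, upright in a gap between two balances; origin at the centre of its underside. Leave it alone.
- stopper: Bystander: dark rubber stopper, diameter 26 mm below and 34 mm on top, height 26 mm, loose, in the other gap between the balances; origin at the centre of its underside. Leave it alone.

How it is judged:
By the outcome, as a careful person would: the job done as asked, in the order asked, and still so for the second after the job is handed in, with the robot touching nothing.
It also fails if it takes over 112 s, if anything falls off the work surface, if the arm or the gripper's body presses on something with over 40 N, if the wrist force passes 120 N, or if a joint passes its speed limit or range.

## Working session

There is one attempt and no reset: what is moved stays moved. The work goes in short steps, Python scripts to look and compute and a tool call to move; the robot and the scene stay as the last step left them, time stands still between calls to the robot, and variables do not carry over. Pictures are saved under pics/ and viewed, at most 16 in all, crops included, and the job is handed in when it is done.

Besides the shell and the picture viewer there is one more tool, called as name(argument=value, ...), one argument or row to a line, values as JSON. drive_tool: Moves the arm, as the interface text tells. Shift numbers are shares of 0.25 m and turn numbers shares of pi/2 rad, none past 1 either way. Its arguments: {"type":"object","properties":{"plan":{"type":"array"},"grip_force":{"type":"number"}},"required":["plan"]}

```bash
mkdir -p pics
python3 - <<'E'
from workcell import bot
import cv2,numpy as np
o=bot.get_obs();print(o)
for n in("top","side"):
    r=bot.read_camera(n);cv2.imwrite(f"pics/{n}0.png",r["color"]);print(n,{k:v for k,v in r.items() if k!="color"})
E
```

```text
{'time_s': 0.0, 'joints': array([-1.20668151e+00,  9.18860591e-02,  1.23190048e+00,  1.63213212e-05,
        1.81982834e+00, -5.66930556e-02]), 'joint_vel': array([-5.52508050e-04,  3.73107772e-04, -1.76986090e-03, -1.52412698e-04,
        2.93833409e-05, -5.16144869e-04]), 'tau': array([ 1.01274311e-04, -4.58734846e+01, -4.18018806e+01,  5.44228828e-05,
        1.17086465e-02, -1.67711681e-05]), 'ee_pos': array([ 245.01070339, -547.40319461,  244.12633664]), 'ee_rot': array([-1.00040111e-03,  9.77945712e-01,  2.08856798e-01, -1.46989825e-04]), 'contact_force': array([ 0.15755679, -0.34686983, -0.74095778]), 'moment': array([-0.01144145,  0.00432966,  0.05528796]), 'grip_force': 0.0, 'width': 85.24094672718057}
top {'fov_y': 57.438127318492555, 'cx': 326.36731566982627, 'cy': 204.18283232249928, 'cam_to_world': array([[ 2.85959829e-02,  9.92987149e-01, -1.14711780e-01,
         4.28982690e+02],
       [-9.99244452e-01,  3.14190119e-02,  2.28773181e-02,
         1.44008657e+01],
       [ 2.63210136e-02,  1.13970910e-01,  9.93135356e-01,
         9.40713969e+02],
       [ 0.00000000e+00,  0.00000000e+00,  0.00000000e+00,
         1.00000000e+00]])}
side {'fov_y': 49.30721673493061, 'cx': 318.5525665720077, 'cy': 198.95436788261495, 'cam_to_world': array([[-9.54203553e-01,  1.61181501e-01, -2.52024015e-01,
         2.84711258e+02],
       [-2.98586173e-01, -5.65194922e-01,  7.69026005e-01,
         7.93510267e+02],
       [-1.84899276e-02,  8.09058232e-01,  5.87437570e-01,
         6.88499080e+02],
       [ 0.00000000e+00,  0.00000000e+00,  0.00000000e+00,
         1.00000000e+00]])}
```

View pics/top0.png

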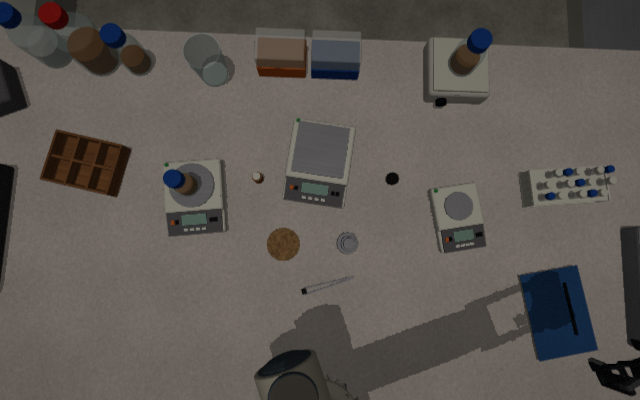

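View pics/side0.png

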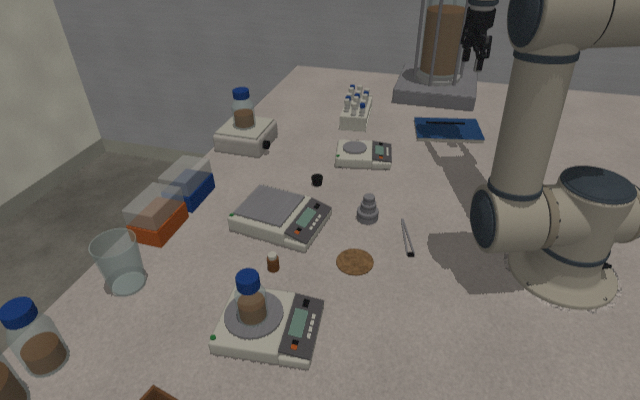

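The top view shows the bottle's balance at left (pan about (190,185), cap (173,178)), the square pan in the middle (322,150) and the small pan at right (459,206). The mat is at (283,244), the stack at (347,243), the vial at (258,177) and the stopper at (392,178). The side view agrees: cap (248,280), stack (368,205), mat (355,261).

```bash
cat > h.py <<'E'
from workcell import bot
import cv2,numpy as np
def ray(r,px):
    f=200/np.tan(np.radians(r["fov_y"]/2)); T=r["cam_to_world"]
    d=T[:3,:3]@np.array([(px[0]-r["cx"])/f,-(px[1]-r["cy"])/f,-1]); return T[:3,3],d/np.linalg.norm(d)
def onz(r,px,z):
    c,d=ray(r,px); return c+d*(z-c[2])/d[2]
def tri(obs):
    A=np.zeros((3,3));b=np.zeros(3);R=[]
    for r,p in obs:
        c,d=ray(r,p);P=np.eye(3)-np.outer(d,d);A+=P;b+=P@c;R.append((c,P))
    x=np.linalg.solve(A,b); return x.round(1),[round(float(np.linalg.norm(P@(x-c))),1) for c,P in R]
def proj(r,X):
    f=200/np.tan(np.radians(r["fov_y"]/2)); T=r["cam_to_world"]
    p=T[:3,:3].T@(np.array(X,float)-T[:3,3]); return np.array([r["cx"]+f*p[0]/-p[2],r["cy"]-f*p[1]/-p[2]])
def togo(target,yaw_dir=None):
    """shift fractions in tool axes from the measured pose; target = TCP mm"""
    o=bot.get_obs();w,x,y,z=o["ee_rot"]
    from scipy.spatial.transform import Rotation as Ro
    R=Ro.from_quat([x,y,z,w]).as_matrix()
    print("pos",o["ee_pos"].round(1),"toolx",R[:,0].round(3),"tooly",R[:,1].round(3),"w",round(o["width"],1))
    print("shift",(R.T@(np.array(target)-o["ee_pos"])/250).round(4))
E
python3 - <<'E'
from h import *
t=bot.read_camera("top");s=bot.read_camera("side");w=bot.read_camera("wrist")
cv2.imwrite("pics/w0.png",w["color"]);print({k:v for k,v in w.items() if k!="color"})
for n,a,b in[("cap top",(173,178),(248,280)),("stack top",(347,241),(369,198)),("mat",(283,244),(355,261)),("bigpan",(190,185),(254,314)),("smallpan",(459,206),(355,147)),("sq",(322,150),(273,206)),("vialtop",(257,176),(273,256)),("stopper top",(392,178),(317,177))]:
    print(n,tri([(t,a),(s,b)]))
togo([400,0,300])
E
```

```text
{'fov_y': 59.352804633820405, 'cx': 313.24428856358867, 'cy': 204.47574608270003, 'cam_to_world': array([[ 4.08374348e-01,  8.67643715e-01,  2.83592622e-01,
         3.17745409e+02],
       [-9.12813754e-01,  3.88574189e-01,  1.25623045e-01,
        -5.15741558e+02],
       [-1.20072755e-03, -3.10168475e-01,  9.50680848e-01,
         3.74142661e+02],
       [ 0.00000000e+00,  0.00000000e+00,  0.00000000e+00,
         1.00000000e+00]])}
cap top (array([567.2, 334.6, 140.5]), [1.6, 1.6])
stack top (array([439.1, -58.3,  65.9]), [4.1, 4.1])
mat (array([430.8, 100. ,   3.9]), [1.0, 1.0])
bigpan (array([568.2, 330.1,  45.7]), [1.0, 1.0])
smallpan (array([ 537.6, -338.8,   41. ]), [1.2, 1.2])
sq (array([665.5,   7.7,  43.2]), [4.0, 4.0])
vialtop (array([597.4, 168.7,  37.7]), [1.3, 1.3])
stopper top (array([ 606. , -173. ,   25.2]), [1.4, 1.4])
pos [ 245.1 -547.6  244.7] toolx [0.913 0.408 0.   ] tooly [ 0.408 -0.913 -0.001] w 85.3
shift [ 1.4604 -1.7462 -0.2193]
```

drive_tool(
  plan=[
    [[0.15, -0.05, -0.04], 0.05, 1],
    [[0.38, -0.12, -0.1], 0.11, 1],
    [[0.62, -0.2, -0.16], 0.17, 1],
    [[0.85, -0.28, -0.2], 0.23, 1],
    [[0.95, -0.31, -0.22], 0.268, 1],
  ],
  grip_force=30,
)

```text
time_s: 0.88
ee_pos: [432.3, -377.5, 301.2]
ee_rot: [0.0, 1.0, 0.0, 0.001]
contact_force: [-0.5, -0.3, 0.4]
width: 85.3
grip_force: 0.0
```

Run:
```python
from h import *
w=bot.read_camera("wrist");cv2.imwrite("pics/w1.png",w["color"])
np.save("w1.npy",{k:w[k] for k in w},allow_pickle=True)
togo([520,-330,280]);print(bot.tips_ahead)
```

```text
pos [ 434.  -376.1  301.6] toolx [1.    0.    0.003] tooly [ 0. -1. -0.] w 85.4
shift [ 0.3439 -0.1843  0.0875]
14.0
```

View pics/w1.png

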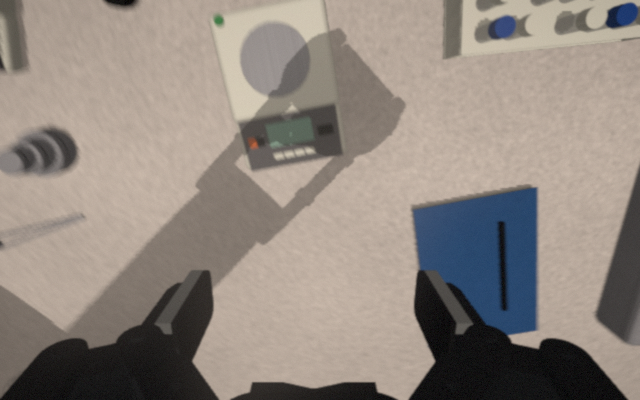

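The picture shows the small pan at about (275,60), radius about 36 px, with its green dot at (219,20). The stack is at left (10–75,155), and the fingers straddle column 315 near row 275.

drive_tool(
  plan=[
    [[0.04, -0.16, -0.02], 0, 1],
    [[0.1, -0.4, -0.04], 0, 1],
    [[0.17, -0.64, -0.06], 0, 1],
    [[0.24, -0.88, -0.08], 0, 1],
    [[0.26, -0.98, -0.08], 0, 1],
  ],
)

```text
time_s: 1.55
ee_pos: [495.7, -132.3, 320.9]
ee_rot: [-0.0, 1.0, 0.002, 0.001]
contact_force: [0.6, -1.1, 0.4]
width: 85.5
grip_force: 0.0
```

drive_tool(
  plan=[
    [[0, 0, 0], 0, 1],
    [[0, 0, 0], 0, 1],
    [[0, 0, 0], 0, 1],
    [[0, 0, 0], 0, 1],
    [[0, 0, 0], 0, 1],
  ],
)

```text
time_s: 2.17
ee_pos: [495.2, -135.5, 320.2]
ee_rot: [-0.0, 1.0, -0.001, -0.0]
contact_force: [-0.2, -0.6, -0.1]
width: 85.4
grip_force: 0.0
```

Run:
```python
from h import *
w=bot.read_camera("wrist");cv2.imwrite("pics/w2.png",w["color"])
np.save("w2.npy",{k:w[k] for k in w},allow_pickle=True)
togo([480,100,320])
```

```text
pos [ 495.2 -135.4  320.2] toolx [ 1.    -0.001 -0.   ] tooly [-0.001 -1.    -0.   ] w 85.8
shift [-6.160e-02 -9.413e-01  9.000e-04]
```

View pics/w2.png

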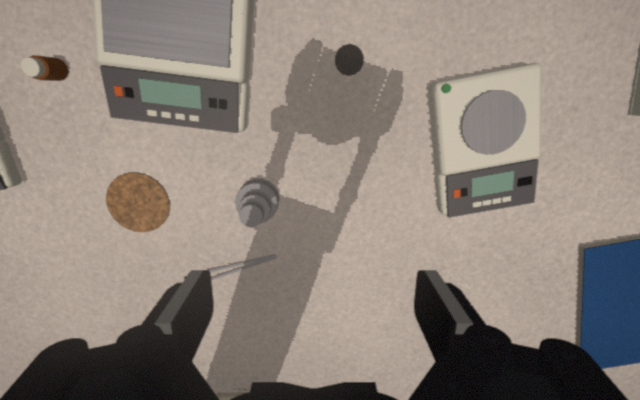

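drive_tool(
  plan=[
    [[-0.02, -0.16, 0], 0, 1],
    [[-0.04, -0.4, 0], 0, 1],
    [[-0.06, -0.64, 0], 0, 1],
    [[-0.08, -0.86, 0], 0, 1],
    [[-0.08, -0.94, 0], 0, 1],
  ],
)

```text
time_s: 2.85
ee_pos: [474.7, 102.7, 320.6]
ee_rot: [-0.0, 1.0, 0.002, 0.0]
contact_force: [0.2, -0.5, 0.1]
width: 85.0
grip_force: 0.0
```

drive_tool(
  plan=[
    [[0, 0, 0], 0, 1],
    [[0, 0, 0], 0, 1],
    [[0, 0, 0], 0, 1],
    [[0, 0, 0], 0, 1],
    [[0, 0, 0], 0, 1],
  ],
)

```text
time_s: 3.48
ee_pos: [475.4, 99.6, 320.3]
ee_rot: [0.0, 1.0, -0.001, 0.0]
contact_force: [0.7, -0.1, 1.1]
width: 85.5
grip_force: 0.0
```

Run:
```python
from h import *
w=bot.read_camera("wrist");cv2.imwrite("pics/w3.png",w["color"])
np.save("w3.npy",{k:w[k] for k in w},allow_pickle=True)
togo([480,330,320])
```

```text
pos [475.4  99.7 320.3] toolx [ 1.    -0.001  0.   ] tooly [-0.001 -1.     0.   ] w 85.1
shift [ 0.0177 -0.9212  0.0012]
```

View pics/w3.png

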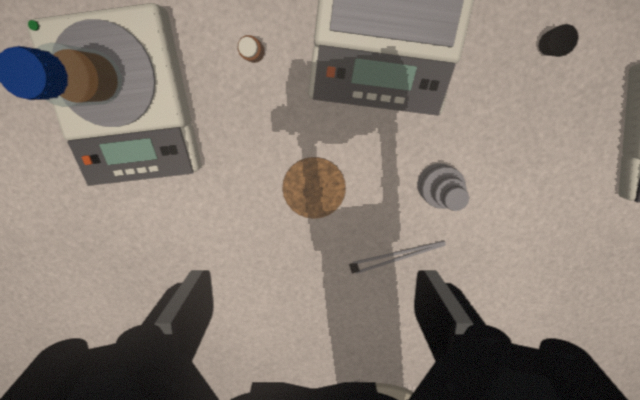

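w2 shows the small pan at (493,122), the stack top at (251,215), the mat at (138,202) and the stopper at (349,59). w3 shows the cap top at (35,73), the big pan at (102,73), the mat at (314,187), the small weight's top at (457,198), the vial at (250,48) and the stopper at (560,40).

Run:
```python
from h import *
L=lambda n:np.load(n,allow_pickle=True).item()
w1,w2,w3=[L(f"w{i}.npy") for i in(1,2,3)]
t=bot.read_camera("top");s=bot.read_camera("side")
print("mat",tri([(w2,(138,202)),(w3,(314,187))]),onz(w3,(314,187),4))
print("stack",tri([(w2,(251,215)),(w3,(457,198))]),onz(w3,(457,198),70))
print("span",tri([(w1,(275,60)),(w2,(493,122))]),onz(w2,(493,122),44),onz(w1,(275,60),44))
print("bigpan",onz(w3,(102,73),46),"cap",onz(w3,(32,73),150),onz(t,(173,177),150))
print("sq corners", [onz(t,p,52).round(1) for p in((296,120),(354,124),(347,181),(289,176))])
print(tri([(w3,(32,73)),(t,(173,177)),(s,(248,277))]))
print("vial/stop",onz(w3,(250,48),44),onz(w2,(349,59),26))
togo([490,310,260])
```

```text
mat (array([433.1,  98. ,   3.1]), [0.3, 0.3]) [433.66664964  98.03132413   4.        ]
stack (array([437.9, -64.2,  68.8]), [0.2, 0.2]) [438.53497787 -63.66988795  70.        ]
span (array([ 540.7, -339. ,   44.8]), [0.6, 0.6]) [ 540.02186946 -339.20237421   44.        ] [ 541.3397174  -339.07266838   44.        ]
bigpan [572.64550609 326.69712352  46.        ] cap [568.16364043 324.09733767 150.        ] [569.25992053 331.50011243 150.        ]
sq corners [array([742. ,  76.3,  52. ]), array([737.1, -69.9,  52. ]), array([590.9, -55.4,  52. ]), array([598.7,  88.1,  52. ])]
(array([568.6, 331.3, 143.4]), [1.8, 3.1, 1.8])
vial/stop [597.42032241 165.99063563  44.        ] [ 607.56196857 -176.2465535    26.        ]
pos [475.3  99.9 320.3] toolx [ 1.    -0.001 -0.   ] tooly [-0.001 -1.     0.   ] w 85.4
shift [ 0.0583 -0.8405  0.2411]
```

drive_tool(
  plan=[
    [[0.01, -0.15, 0.02], 0, 1],
    [[0.02, -0.38, 0.08], 0, 1],
    [[0.04, -0.62, 0.15], 0, 1],
    [[0.06, -0.84, 0.22], 0, 1],
    [[0.06, -0.91, 0.24], 0, 1],
  ],
)

```text
time_s: 4.25
ee_pos: [489.4, 330.1, 257.5]
ee_rot: [0.001, 1.0, 0.001, -0.002]
contact_force: [-0.2, 0.4, -0.5]
width: 85.1
grip_force: 0.0
```

drive_tool(
  plan=[
    [[0, 0, 0], 0, 1],
    [[0, 0, 0], 0, 1],
    [[0, 0, 0], 0, 1],
    [[0, 0, 0], 0, 1],
    [[0, 0, 0], 0, 1],
  ],
)

```text
time_s: 4.88
ee_pos: [490.5, 327.1, 260.7]
ee_rot: [-0.0, 1.0, -0.0, 0.0]
contact_force: [-0.2, 0.3, -0.0]
width: 85.4
grip_force: 0.0
```

Run:
```python
from h import *
w=bot.read_camera("wrist");cv2.imwrite("pics/w4.png",w["color"])
np.save("w4.npy",{k:w[k] for k in w},allow_pickle=True)
hsv=cv2.cvtColor(w["color"],cv2.COLOR_BGR2HSV)
m=cv2.inRange(hsv,(100,140,40),(125,255,255))
n,l,st,c=cv2.connectedComponentsWithStats(m)
for i in range(1,n):
    if st[i,4]>300: print(st[i],c[i])
togo([569,328,260])
```

```text
[285  66  40  29 305] [305.9704918   79.87540984]
pos [490.5 327.2 260.6] toolx [ 1.    -0.001  0.   ] tooly [-0.001 -1.    -0.   ] w 85.4
shift [ 0.3141 -0.0035  0.0024]
```

View pics/w4.png

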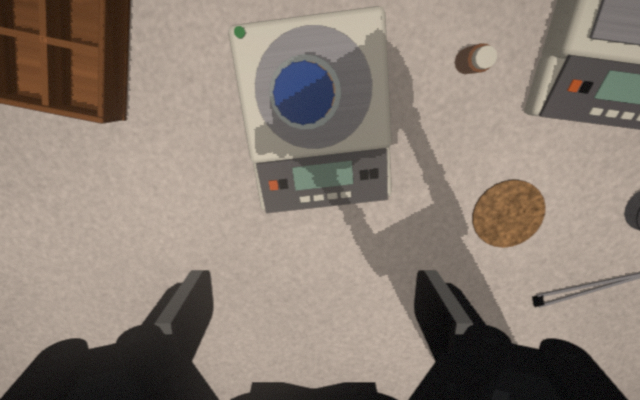

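Cap top is at (304,92) with radius 31, big pan at (313,87) with radius 58, mat at (509,213), vial cap at (485,57).

Run:
```python
from h import *
L=lambda n:np.load(n,allow_pickle=True).item()
w3,w4=L("w3.npy"),L("w4.npy")
t=bot.read_camera("top");
print("cap",tri([(w3,(32,73)),(w4,(304,92))]),onz(w4,(304,92),150))
print("pan",tri([(w3,(102,73)),(w4,(313,87))]),onz(w4,(313,87),46))
print("mat",onz(w4,(509,213),4),"tri",tri([(w3,(314,187)),(w4,(509,213))]))
hsv=cv2.cvtColor(w4["color"],cv2.COLOR_BGR2HSV)
m=cv2.inRange(hsv,(100,110,20),(130,255,255));m[:40]=0;m[140:]=0
c=max(cv2.findContours(m,0,2)[0],key=cv2.contourArea);e=cv2.fitEllipse(cv2.convexHull(c));print(e,onz(w4,e[0],150))
```

```text
cap (array([568.8, 332.7, 138.5]), [0.1, 0.1]) [568.91303997 332.4403434  150.        ]
pan (array([572.7, 326.7,  46. ]), [0.1, 0.1]) [572.84472954 326.657037    46.        ]
mat [433.52569573  98.2031218    4.        ] tri (array([433.5,  98. ,   3.7]), [0.1, 0.1])
((303.0509948730469, 91.80406951904297), (58.070343017578125, 62.0726203918457), 170.6762237548828) [569.03536912 333.05793686 150.        ]
```

drive_tool(
  plan=[
    [[0.15, -0.01, 0.0], 0, 1],
    [[0.29, -0.02, 0.06], 0, 1],
    [[0.314, -0.0225, 0.2], 0, 1],
    [[0.314, -0.0225, 0.34], 0, 1],
    [[0.314, -0.0225, 0.38], 0, 1],
  ],
)

```text
time_s: 5.6
ee_pos: [567.8, 332.6, 161.7]
ee_rot: [0.001, 1.0, -0.0, -0.002]
contact_force: [-0.3, 0.2, -0.5]
width: 85.4
grip_force: 0.0
```

drive_tool(
  plan=[
    [[0, 0, 0.03], 0, 1],
    [[0, 0, 0.08], 0, 1],
    [[0, 0, 0.11], 0, 1],
    [[0, 0, 0.114], 0, 1],
    [[0, 0, 0.114], 0, 1],
  ],
)

```text
time_s: 6.22
ee_pos: [568.9, 333.3, 137.2]
ee_rot: [-0.0, 1.0, -0.0, 0.0]
contact_force: [-0.1, -0.1, -0.8]
width: 85.5
grip_force: 0.0
```

Run:
```python
from h import *
w=bot.read_camera("wrist");cv2.imwrite("pics/w5.png",w["color"])
togo([569,333,137])
```

```text
pos [569.  333.3 137.4] toolx [ 1.    -0.     0.001] tooly [-0. -1. -0.] w 85.4
shift [-0.0001  0.0011  0.0015]
```

View pics/w5.png

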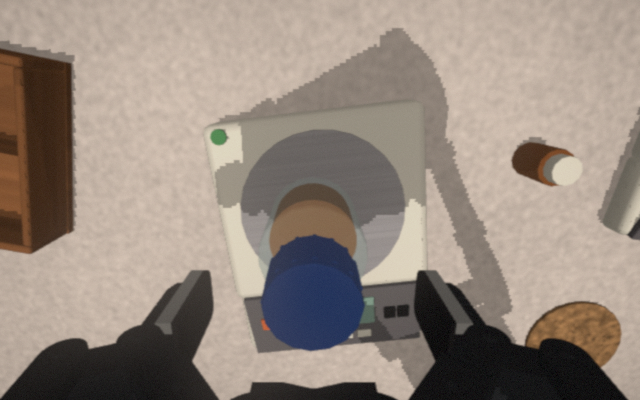

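The cap top is at about (313,298), midway between the fingers at columns 210 and 418. I close on it.

drive_tool(
  plan=[
    [[0, 0, 0], 0, 0.75],
    [[0, 0, 0], 0, 0.58],
    [[0, 0, 0], 0, 0.5],
    [[0, 0, 0], 0, 0.4],
    [[0, 0, 0], 0, 0.3],
  ],
  grip_force=35,
)

```text
time_s: 6.9
ee_pos: [568.9, 333.4, 137.1]
ee_rot: [-0.0, 1.0, -0.0, 0.0]
contact_force: [-0.5, -0.1, 2.0]
width: 38.8
grip_force: 35.6
```

drive_tool(
  plan=[
    [[0, 0, 0], 0, 0.3],
    [[0, 0, 0], 0, 0.3],
    [[0, 0, -0.01], 0, 0.3],
    [[0, 0, -0.03], 0, 0.3],
    [[0, 0, -0.05], 0, 0.3],
  ],
)

```text
time_s: 7.52
ee_pos: [568.7, 333.1, 149.2]
ee_rot: [0.0, 1.0, -0.0, -0.0]
contact_force: [0.1, -0.9, -1.7]
width: 39.2
grip_force: 35.4
```

drive_tool(
  plan=[
    [[-0.02, 0.03, -0.08], 0, 0.3],
    [[-0.07, 0.12, -0.14], 0, 0.3],
    [[-0.15, 0.26, -0.14], 0, 0.3],
    [[-0.24, 0.41, -0.14], 0, 0.3],
    [[-0.33, 0.57, -0.14], 0, 0.3],
  ],
)

```text
time_s: 8.15
ee_pos: [485.5, 189.4, 186.1]
ee_rot: [-0.0, 1.0, 0.0, 0.001]
contact_force: [0.4, -1.1, -1.8]
width: 39.1
grip_force: 35.7
```

drive_tool(
  plan=[
    [[-0.08, 0.14, 0], 0, 0.3],
    [[-0.15, 0.26, 0.02], 0, 0.3],
    [[-0.195, 0.34, 0.06], 0, 0.3],
    [[-0.212, 0.37, 0.14], 0, 0.3],
    [[-0.212, 0.37, 0.2], 0, 0.3],
  ],
)

```text
time_s: 8.78
ee_pos: [433.2, 97.6, 135.1]
ee_rot: [-0.0, 1.0, -0.001, 0.001]
contact_force: [-0.2, 0.5, -1.1]
width: 38.7
grip_force: 35.8
```

Run:
```python
from h import *
w=bot.read_camera("wrist");cv2.imwrite("pics/w6.png",w["color"])
togo([433.5,98,95.3]);o=bot.get_obs();print(o["contact_force"],o["moment"])
```

```text
pos [432.5  97.9 132.5] toolx [ 1.    -0.001 -0.001] tooly [-0.001 -1.     0.   ] w 39.4
shift [ 0.0042 -0.0005  0.1489]
[-0.33971091  0.69590446 -3.53492977] [-0.01730724  0.06740845  0.02323585]
```

View pics/w6.png

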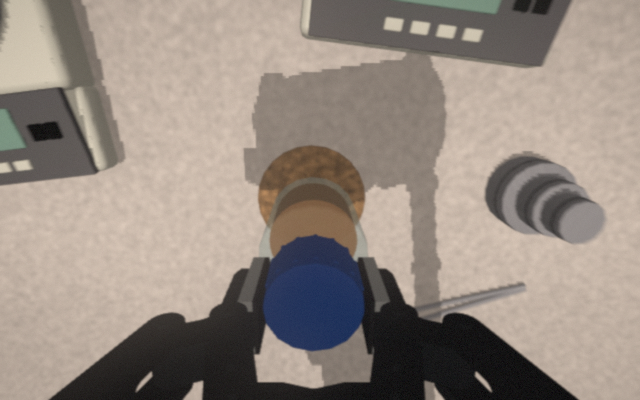

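The bottle hangs upright over the mat: cap top at (315,292), mat at (312,195). Now I lower it.

drive_tool(
  plan=[
    [[0.002, 0, 0.04], 0, 0.3],
    [[0.003, 0, 0.08], 0, 0.3],
    [[0.003, 0, 0.115], 0, 0.3],
    [[0.003, 0, 0.135], 0, 0.3],
    [[0.003, 0, 0.14], 0, 0.3],
  ],
)

```text
time_s: 9.45
ee_pos: [433.9, 98.3, 98.9]
ee_rot: [0.0, 1.0, -0.0, -0.0]
contact_force: [0.1, 1.1, -1.9]
width: 38.9
grip_force: 35.7
```

drive_tool(
  plan=[
    [[0, 0, 0.002], 0, 0.3],
    [[0, 0, 0.004], 0, 0.3],
    [[0, 0, 0.006], 0, 0.3],
    [[0, 0, 0.008], 0, 0.3],
    [[0, 0, 0.009], 0, 0.3],
  ],
)

```text
time_s: 10.07
ee_pos: [434.1, 98.2, 97.0]
ee_rot: [-0.0, 1.0, -0.0, 0.0]
contact_force: [-0.1, -0.5, -1.4]
width: 39.4
grip_force: 35.7
```

drive_tool(
  plan=[
    [[0, 0, 0.002], 0, 0.3],
    [[0, 0, 0.004], 0, 0.3],
    [[0, 0, 0.005], 0, 0.3],
    [[0, 0, 0.006], 0, 0.3],
    [[0, 0, 0.006], 0, 0.3],
  ],
)

```text
time_s: 10.7
ee_pos: [434.1, 98.2, 95.5]
ee_rot: [0.0, 1.0, -0.0, -0.0]
contact_force: [-0.2, 0.3, -1.8]
width: 38.8
grip_force: 35.7
```

drive_tool(
  plan=[
    [[0, 0, 0.001], 0, 0.3],
    [[0, 0, 0.002], 0, 0.3],
    [[0, 0, 0.003], 0, 0.3],
    [[0, 0, 0.004], 0, 0.3],
    [[0, 0, 0.004], 0, 0.3],
  ],
)

```text
time_s: 11.32
ee_pos: [434.2, 98.2, 95.0]
ee_rot: [-0.0, 1.0, -0.0, 0.0]
contact_force: [-0.2, -0.8, 2.0]
width: 39.0
grip_force: 36.1
```

drive_tool(
  plan=[
    [[0, 0, 0], 0, 0.52],
    [[0, 0, 0], 0, 0.6],
    [[0, 0, 0], 0, 0.75],
    [[0, 0, 0], 0, 0.9],
    [[0, 0, 0], 0, 1],
  ],
)

```text
time_s: 11.95
ee_pos: [434.0, 98.2, 94.5]
ee_rot: [0.0, 1.0, -0.0, -0.0]
contact_force: [-0.0, 0.4, 0.1]
width: 85.4
grip_force: 0.0
```

drive_tool(
  plan=[
    [[0, 0, -0.05], 0, 1],
    [[0, 0, -0.2], 0, 1],
    [[0, 0, -0.38], 0, 1],
    [[0, 0, -0.5], 0, 1],
    [[0, 0, -0.52], 0, 1],
  ],
)

```text
time_s: 12.58
ee_pos: [435.0, 98.4, 228.0]
ee_rot: [-0.0, 1.0, -0.0, 0.003]
contact_force: [0.3, -0.3, -0.9]
width: 85.3
grip_force: 0.0
```

Run:
```python
from h import *
t=bot.read_camera("top");s=bot.read_camera("side")
a=cv2.resize(t["color"][130:280,150:400],None,fx=2,fy=2);b=cv2.resize(s["color"][180:330,220:470],None,fx=2,fy=2)
cv2.imwrite("pics/chk1.png",np.vstack([a[:290],b[:290]]))
togo([350,-63,200])
```

```text
pos [434.2  98.2 225. ] toolx [ 1.    -0.     0.001] tooly [-0. -1. -0.] w 85.5
shift [-0.3369  0.645   0.0994]
```

View pics/chk1.png

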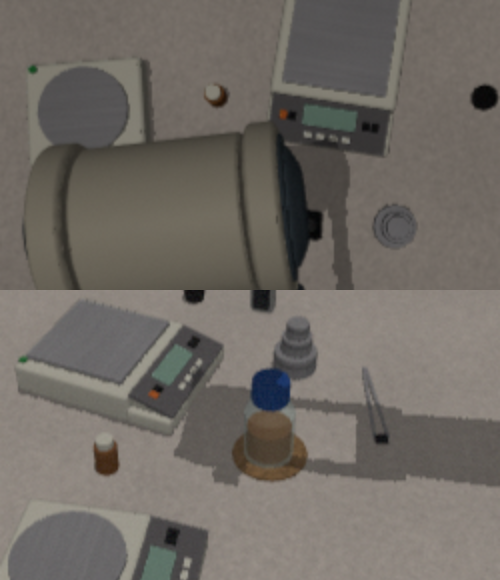

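The bottle stands upright, centred on the mat. Vial, stopper and stack are untouched.

drive_tool(
  plan=[
    [[-0.03, 0.1, 0], 0, 1],
    [[-0.1, 0.28, 0], 0, 1],
    [[-0.17, 0.48, 0.04], 0, 1],
    [[-0.217, 0.62, 0.12], 0, 1],
    [[-0.217, 0.645, 0.15], 0, 1],
  ],
)

```text
time_s: 13.3
ee_pos: [378.3, -64.4, 184.1]
ee_rot: [-0.0, 1.0, -0.002, -0.002]
contact_force: [1.0, 0.5, -0.2]
width: 85.4
grip_force: 0.0
```

drive_tool(
  plan=[
    [[0, 0, 0], 0, 1],
    [[0, 0, 0], 0, 1],
    [[0, 0, 0], 0, 1],
    [[0, 0, 0], 0, 1],
    [[0, 0, 0], 0, 1],
  ],
)

```text
time_s: 13.92
ee_pos: [379.9, -62.8, 187.2]
ee_rot: [0.0, 1.0, 0.0, 0.0]
contact_force: [-0.3, 0.2, -0.4]
width: 85.4
grip_force: 0.0
```

Run:
```python
from h import *
w=bot.read_camera("wrist");c=w["color"];np.save("w7.npy",w,allow_pickle=True)
for X in([438,-63.5,70],):print(proj(w,X))
cv2.imwrite("pics/w7.png",cv2.resize(c[60:260,190:450],None,fx=3,fy=3))
togo([438,-63.5,120])
```

```text
[313.48853246 122.92841993]
pos [379.9 -62.8 187.2] toolx [1. 0. 0.] tooly [ 0. -1.  0.] w 85.5
shift [0.2324 0.0027 0.2687]
```

View pics/w7.png

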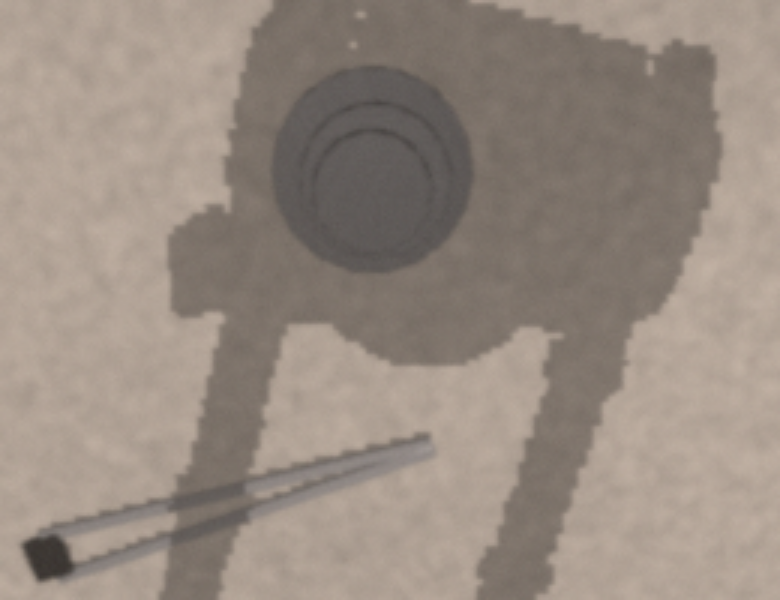

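The crop shows the small weight's top centred at (373,191), the mid weight's at about (377,180) and the large one's at about (372,166) (crop pixels; full image = crop/3 + (190,60)).

Run:
```python
from h import *
w=np.load("w7.npy",allow_pickle=True).item();w3=np.load("w3.npy",allow_pickle=True).item()
g=lambda x,y:(190+x/3,60+y/3)
print(onz(w,g(373,191),70),onz(w,g(377,180),50),onz(w,g(372,166),28),tri([(w,g(373,191)),(w3,(457,198))]))
```

```text
[437.50356368 -64.08155314  70.        ] [438.38247072 -65.13056416  50.        ] [440.28008404 -63.94071577  28.        ] (array([437.7, -64.3,  68.3]), [0.4, 0.4])
```

Run:
```python
from h import *
w=np.load("w7.npy",allow_pickle=True).item()
p=np.array([379.9,-62.8,187.2])
for wd in(85.4,39):
  for a in(-10,0,5,10,14,20,27):
    print(wd,a,[proj(w,p+np.array([11,s*wd/2,-a])).round(0) for s in(1,-1)])
a=cv2.imread("pics/w4.png")[230:360,150:330];b=cv2.imread("pics/w6.png")[230:360,200:380]
cv2.imwrite("pics/f.png",cv2.resize(np.hstack([a,b]),None,fx=2.2,fy=2.2))
```

```text
85.4 -10 [array([201., 278.]), array([423., 278.])]
85.4 0 [array([208., 265.]), array([416., 265.])]
85.4 5 [array([212., 260.]), array([412., 260.])]
85.4 10 [array([215., 254.]), array([409., 254.])]
85.4 14 [array([217., 250.]), array([407., 251.])]
85.4 20 [array([220., 245.]), array([404., 245.])]
85.4 27 [array([224., 239.]), array([400., 239.])]
39 -10 [array([261., 278.]), array([363., 278.])]
39 0 [array([265., 265.]), array([359., 265.])]
39 5 [array([266., 260.]), array([358., 260.])]
39 10 [array([268., 254.]), array([356., 254.])]
39 14 [array([269., 250.]), array([355., 251.])]
39 20 [array([270., 245.]), array([354., 245.])]
39 27 [array([272., 239.]), array([352., 239.])]
```

View pics/f.png

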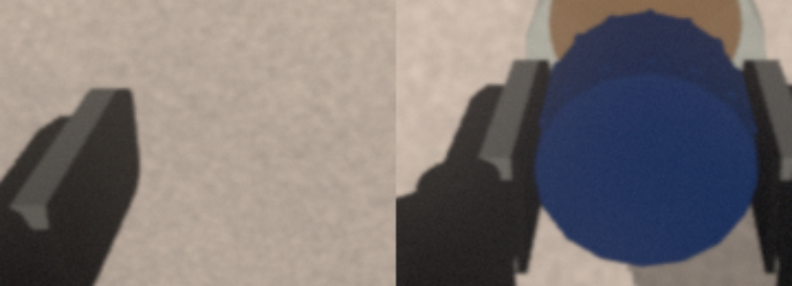

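Tip corners project to about 0 mm ahead of the TCP when open, and about 9 mm ahead at 39 mm opening. So 14 mm is the shut value, and I'll use TCP z = 65 for the small weight.

drive_tool(
  plan=[
    [[0.1, 0.002, 0.05], 0, 1],
    [[0.21, 0.005, 0.15], 0, 0.8],
    [[0.231, 0.005, 0.28], 0, 0.65],
    [[0.231, 0.005, 0.38], 0, 0.65],
    [[0.231, 0.005, 0.42], 0, 0.65],
  ],
)

```text
time_s: 14.6
ee_pos: [436.7, -64.1, 80.3]
ee_rot: [-0.0, 1.0, -0.0, -0.001]
contact_force: [0.3, 0.5, 1.1]
width: 55.1
grip_force: 0.0
```

drive_tool(
  plan=[
    [[0, 0, 0.02], 0, 0.65],
    [[0, 0, 0.05], 0, 0.65],
    [[0, 0, 0.067], 0, 0.65],
    [[0, 0, 0.069], 0, 0.65],
    [[0, 0, 0.069], 0, 0.65],
  ],
)

```text
time_s: 15.22
ee_pos: [437.7, -64.3, 65.1]
ee_rot: [0.0, 1.0, -0.0, 0.0]
contact_force: [0.7, 0.2, -0.1]
width: 55.3
grip_force: 0.0
```

Run:
```python
from h import *
w=bot.read_camera("wrist");c=w["color"]
cv2.imwrite("pics/w8.png",cv2.resize(c[180:380,190:450],None,fx=3,fy=3))
togo([437.6,-64.1,65])
```

```text
pos [437.7 -64.3  65.1] toolx [ 1.    -0.     0.001] tooly [-0. -1.  0.] w 55.5
shift [-0.0004 -0.0009  0.0005]
```

View pics/w8.png

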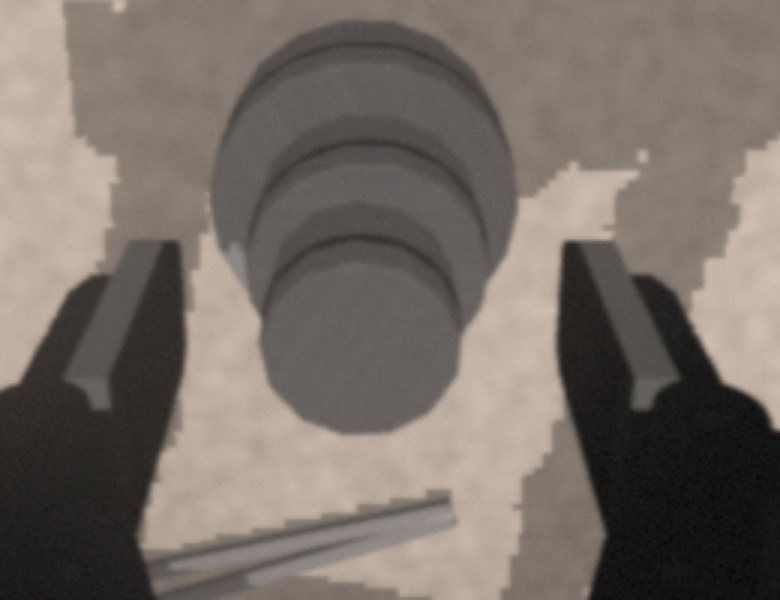

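The small weight's centre is at crop column 360 and the fingers' midline at about 370, so I shift about 1.2 mm before closing.

drive_tool(
  plan=[
    [[0, -0.005, 0], 0, 0.6],
    [[0, -0.005, 0], 0, 0.5],
    [[0, -0.005, 0], 0, 0.4],
    [[0, -0.005, 0], 0, 0.3],
    [[0, -0.005, 0], 0, 0.2],
  ],
  grip_force=30,
)

```text
time_s: 15.9
ee_pos: [437.7, -63.0, 65.0]
ee_rot: [-0.0, 1.0, -0.0, 0.0]
contact_force: [-0.6, -0.3, 1.4]
width: 27.0
grip_force: 29.8
```

drive_tool(
  plan=[
    [[0, 0, 0], 0, 0.2],
    [[0, 0, -0.005], 0, 0.2],
    [[0, 0, -0.015], 0, 0.2],
    [[0, 0, -0.04], 0, 0.2],
    [[0, 0, -0.07], 0, 0.2],
  ],
)

```text
time_s: 16.52
ee_pos: [437.5, -63.1, 82.7]
ee_rot: [-0.0, 1.0, -0.0, -0.0]
contact_force: [0.8, -0.2, -0.3]
width: 27.0
grip_force: 29.6
```

Run:
```python
from h import *
w=bot.read_camera("wrist");c=w["color"];np.save("w9.npy",w,allow_pickle=True)
cv2.imwrite("pics/w9.png",c[60:380,150:490])
togo([540.5,-339.1,90])
```

```text
pos [438.1 -63.2  84.1] toolx [ 1.    -0.     0.002] tooly [-0. -1.  0.] w 26.7
shift [ 0.4097  1.1037 -0.0224]
```

View pics/w9.png

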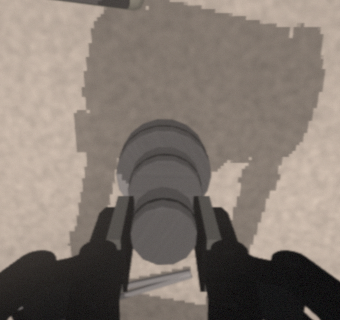

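The small weight is held between the pads and clear, and the mid and large weights are still stacked below.

drive_tool(
  plan=[
    [[0.02, 0.06, -0.06], 0, 0.2],
    [[0.09, 0.2, -0.1], 0, 0.2],
    [[0.16, 0.38, -0.1], 0, 0.2],
    [[0.24, 0.57, -0.1], 0, 0.2],
    [[0.3, 0.72, -0.1], 0, 0.2],
  ],
)

```text
time_s: 17.2
ee_pos: [513.1, -245.0, 107.5]
ee_rot: [0.0, 1.0, -0.0, 0.0]
contact_force: [0.0, 1.2, -1.5]
width: 26.5
grip_force: 29.7
```

Run:
```python
from h import *
w=bot.read_camera("wrist");c=w["color"];np.save("w10.npy",w,allow_pickle=True)
cv2.imwrite("pics/w10.png",c)
def pan(w,X,R,z,dbg=""):
    g=cv2.cvtColor(w["color"],cv2.COLOR_BGR2GRAY)
    c0=proj(w,X);r=np.linalg.norm(proj(w,np.add(X,[0,R,0]))-c0)
    # radial search for strongest edge
    pts=[]
    gf=cv2.GaussianBlur(g,(3,3),0).astype(float)
    for a in np.linspace(0,2*np.pi,72,endpoint=False):
        ring=[proj(w,np.add(X,[(R+d)*np.cos(a),(R+d)*np.sin(a),0])) for d in np.arange(-8,8.1,.5)]
        v=np.array([cv2.getRectSubPix(gf.astype(np.float32),(1,1),tuple(map(float,p)))[0,0] if 0<p[0]<639 and 0<p[1]<399 else np.nan for p in ring])
        if np.isnan(v).any():continue
        d=v[2:]-v[:-2];i=np.argmax(d)
        if d[i]>12: pts.append(onz(w,ring[i+1],z)[:2])
    p=np.array(pts)
    for _ in range(3):
        A=np.c_[2*p,np.ones(len(p))];s=np.linalg.lstsq(A,(p**2).sum(1),rcond=None)[0];rr=np.sqrt(s[2]+s[0]**2+s[1]**2)
        e=np.linalg.norm(p-s[:2],axis=1)-rr;p=p[abs(e)<max(1.0,1.5*e.std())]
    print(dbg,s[:2].round(2),"r",rr.round(2),len(p),"rms",e.std().round(2))
L=lambda n:np.load(n,allow_pickle=True).item()
for n in("w1","w2","w10"): pan(L(n+".npy"),[540.5,-339,44],36,44,n)
for n in("w3","w4"): pan(L(n+".npy"),[572.7,326.7,46],55,46,n)
togo([540.5,-339.1,74])
```

```text
w1 [ 541.08 -338.8 ] r 35.92 27 rms 0.21
w2 [ 539.51 -338.38] r 36.61 66 rms 0.43
w10 [ 541.47 -343.12] r 36.3 24 rms 0.71
w3 [570.78 325.01] r 55.54 54 rms 0.44
w4 [570.54 326.62] r 54.85 66 rms 0.24
pos [ 513.7 -248.9  107. ] toolx [ 1.    -0.003  0.001] tooly [-0.003 -1.     0.003] w 26.8
shift [0.1082 0.36   0.1331]
```

drive_tool(
  plan=[
    [[0.04, 0.12, 0.01], 0, 0.2],
    [[0.08, 0.25, 0.03], 0, 0.2],
    [[0.107, 0.34, 0.05], 0, 0.2],
    [[0.11, 0.362, 0.06], 0, 0.2],
    [[0.11, 0.362, 0.06], 0, 0.2],
  ],
)

```text
time_s: 17.88
ee_pos: [539.7, -333.2, 91.9]
ee_rot: [-0.0, 1.0, -0.0, -0.0]
contact_force: [-0.5, 0.5, -0.6]
width: 27.2
grip_force: 29.9
```

```bash
cat >> h.py <<'E'
def pan(w,X,R,z,dbg="",sgn=1,span=8):
    gf=cv2.GaussianBlur(cv2.cvtColor(w["color"],cv2.COLOR_BGR2GRAY),(3,3),0).astype(np.float32);pts=[]
    for a in np.linspace(0,2*np.pi,120,endpoint=False):
        ring=[proj(w,np.add(X,[(R+d)*np.cos(a),(R+d)*np.sin(a),0])) for d in np.arange(-span,span+.1,.5)]
        if not all(0<p[0]<639 and 0<p[1]<399 for p in ring):continue
        v=np.array([cv2.getRectSubPix(gf,(1,1),tuple(map(float,p)))[0,0] for p in ring])
        d=(v[2:]-v[:-2])*sgn;i=np.argmax(d)
        if d[i]>8: pts.append(onz(w,ring[i+1],z)[:2])
    p=np.array(pts)
    for _ in range(5):
        s=np.linalg.lstsq(np.c_[2*p,np.ones(len(p))],(p**2).sum(1),rcond=None)[0];rr=np.sqrt(s[2]+s[0]**2+s[1]**2)
        e=np.linalg.norm(p-s[:2],axis=1)-rr;p=p[abs(e)<max(.7,1.5*e.std())]
    print(dbg,s[:2].round(2),"r",rr.round(2),len(p),"rms",e.std().round(2))
E
python3 - <<'E'
from h import *
w=bot.read_camera("wrist");np.save("w11.npy",w,allow_pickle=True);cv2.imwrite("pics/w11.png",w["color"])
pan(w,[540.5,-339,44],36,44,"w11")
pan(bot.read_camera("top"),[540.5,-339,44],36,44,"top")
togo([540.3,-338.7,60]);print(bot.get_obs()["joint_vel"].round(3))
E
```

```text
w11 [ 539.97 -339.39] r 35.77 81 rms 0.24
top [ 540.45 -336.81] r 38.51 19 rms 0.33
pos [ 540.  -332.7   92.6] toolx [1. 0. 0.] tooly [ 0. -1. -0.] w 26.4
shift [0.0012 0.024  0.1303]
[ 0.003 -0.006 -0.001 -0.001 -0.002 -0.002]
```

drive_tool(
  plan=[
    [[0, 0.015, 0.03], 0, 0.2],
    [[0, 0.025, 0.07], 0, 0.2],
    [[0, 0.025, 0.1], 0, 0.2],
    [[0, 0.025, 0.118], 0, 0.2],
    [[0, 0.025, 0.122], 0, 0.2],
  ],
)

```text
time_s: 18.6
ee_pos: [539.8, -339.6, 61.2]
ee_rot: [-0.0, 1.0, -0.0, -0.0]
contact_force: [1.1, -0.4, -0.6]
width: 26.9
grip_force: 29.9
```

drive_tool(
  plan=[
    [[0, 0, 0.002], 0, 0.2],
    [[0, 0, 0.004], 0, 0.2],
    [[0, 0, 0.006], 0, 0.2],
    [[0, 0, 0.008], 0, 0.2],
    [[0, 0, 0.008], 0, 0.2],
  ],
)

```text
time_s: 19.23
ee_pos: [539.9, -339.8, 59.7]
ee_rot: [-0.0, 1.0, -0.0, -0.0]
contact_force: [-0.3, -0.2, -0.7]
width: 26.6
grip_force: 29.9
```

drive_tool(
  plan=[
    [[0, -0.002, 0.001], 0, 0.2],
    [[0, -0.002, 0.002], 0, 0.2],
    [[0, -0.002, 0.003], 0, 0.2],
    [[0, -0.002, 0.004], 0, 0.2],
    [[0, -0.002, 0.004], 0, 0.2],
  ],
)

```text
time_s: 19.85
ee_pos: [540.0, -339.3, 59.0]
ee_rot: [0.0, 1.0, -0.0, 0.0]
contact_force: [-0.6, 1.1, 0.2]
width: 26.2
grip_force: 30.1
```

drive_tool(
  plan=[
    [[0, 0, 0.001], 0, 0.2],
    [[0, 0, 0.002], 0, 0.2],
    [[0, 0, 0.003], 0, 0.2],
    [[0, 0, 0.003], 0, 0.2],
    [[0, 0, 0.003], 0, 0.2],
  ],
)

```text
time_s: 20.48
ee_pos: [540.0, -339.3, 59.0]
ee_rot: [0.0, 1.0, -0.0, 0.0]
contact_force: [-2.2, 1.6, 6.1]
width: 26.8
grip_force: 30.6
```

drive_tool(
  plan=[
    [[0, 0, -0.002], 0, 0.36],
    [[0, 0, -0.002], 0, 0.45],
    [[0, 0, -0.002], 0, 0.6],
    [[0, 0, -0.002], 0, 0.7],
    [[0, 0, -0.002], 0, 0.7],
  ],
)

```text
time_s: 21.1
ee_pos: [540.0, -339.3, 58.4]
ee_rot: [-0.0, 1.0, -0.0, -0.0]
contact_force: [-0.2, -0.2, -0.1]
width: 60.1
grip_force: 0.0
```

drive_tool(
  plan=[
    [[0, 0, -0.04], 0, 0.7],
    [[0, 0, -0.14], 0, 0.7],
    [[0, 0, -0.28], 0, 0.7],
    [[-0.1, -0.1, -0.38], 0, 0.7],
    [[-0.2, -0.2, -0.4], 0, 0.7],
  ],
)

```text
time_s: 21.72
ee_pos: [490.4, -289.5, 162.2]
ee_rot: [0.001, 1.0, -0.0, 0.002]
contact_force: [-0.3, 0.1, 0.5]
width: 59.8
grip_force: 0.0
```

drive_tool(
  plan=[
    [[-0.07, -0.19, 0], 0, 0.7],
    [[-0.15, -0.4, 0], 0, 0.7],
    [[-0.25, -0.6, 0], 0, 0.7],
    [[-0.35, -0.8, 0.0], 0, 0.7],
    [[-0.41, -0.9, 0.0], 0, 0.7],
  ],
)

```text
time_s: 22.35
ee_pos: [386.6, -62.5, 159.7]
ee_rot: [0.0, 1.0, 0.001, 0.001]
contact_force: [0.6, -0.3, 0.2]
width: 59.7
grip_force: 0.0
```

drive_tool(
  plan=[
    [[0, 0, 0], 0, 0.7],
    [[0, 0, 0], 0, 0.7],
    [[0, 0, 0], 0, 0.7],
    [[0, 0, 0], 0, 0.7],
    [[0, 0, 0], 0, 0.7],
  ],
)

```text
time_s: 22.98
ee_pos: [387.6, -64.7, 158.3]
ee_rot: [-0.0, 1.0, -0.0, -0.0]
contact_force: [-0.3, 0.1, -0.3]
width: 59.9
grip_force: 0.0
```

Run:
```python
from h import *
w=bot.read_camera("wrist");np.save("w12.npy",w,allow_pickle=True);cv2.imwrite("pics/w12.png",w["color"])
for s in(1,-1):
    pan(w,[438,-64,50],19,50,"mid",s,5);pan(w,[439,-64,28],27,28,"large",s,5)
t=bot.read_camera("top")
for s in(1,-1): pan(t,[540,-339,64],14,64,"small",s,6)
togo([438,-63.5,46])
```

```text
mid [437.09 -64.39] r 20.77 45 rms 0.24
large [439.14 -63.67] r 26.93 120 rms 0.24
mid [437.99 -64.33] r 18.14 24 rms 0.2Traceback (most recent call last):
  File "<stdin>", line 4, in <module>
  File "h.py", line 33, in pan
    s=np.linalg.lstsq(np.c_[2*p,np.ones(len(p))],(p**2).sum(1),rcond=None)[0];rr=np.sqrt(s[2]+s[0]**2+s[1]**2)
                                                 ~~~~~~~~~~^^^
    return umr_sum(a, axis, dtype, out, keepdims, initial, where)
numpy.exceptions.AxisError: axis 1 is out of bounds for array of dimension 1
```

drive_tool(
  plan=[
    [[0.09, -0.002, 0.03], 0, 0.75],
    [[0.19, -0.004, 0.12], 0, 0.75],
    [[0.2, -0.004, 0.25], 0, 0.75],
    [[0.2, -0.004, 0.36], 0, 0.75],
    [[0.2, -0.004, 0.4], 0, 0.75],
  ],
)

```text
time_s: 23.65
ee_pos: [436.5, -63.1, 56.5]
ee_rot: [-0.0, 1.0, -0.0, -0.002]
contact_force: [0.5, -0.6, 0.1]
width: 64.4
grip_force: 0.0
```

drive_tool(
  plan=[
    [[0, 0, 0.02], 0, 0.75],
    [[0, 0, 0.05], 0, 0.75],
    [[0, 0, 0.063], 0, 0.75],
    [[0, 0, 0.065], 0, 0.75],
    [[0, 0, 0.065], 0, 0.75],
  ],
)

```text
time_s: 24.28
ee_pos: [437.7, -63.3, 42.6]
ee_rot: [0.0, 1.0, -0.0, 0.0]
contact_force: [0.7, -0.4, -0.3]
width: 64.2
grip_force: 0.0
```

drive_tool(
  plan=[
    [[0, 0, 0], 0, 0.65],
    [[0, 0, 0], 0, 0.55],
    [[0, 0, 0], 0, 0.48],
    [[0, 0, 0], 0, 0.4],
    [[0, 0, 0], 0, 0.3],
  ],
  grip_force=35,
)

```text
time_s: 24.9
ee_pos: [437.7, -63.4, 42.6]
ee_rot: [0.0, 1.0, -0.0, 0.0]
contact_force: [-0.6, -0.7, 3.2]
width: 37.0
grip_force: 35.5
```

drive_tool(
  plan=[
    [[0, 0, 0], 0, 0.3],
    [[0, 0, -0.005], 0, 0.3],
    [[0, 0, -0.015], 0, 0.3],
    [[0, 0, -0.04], 0, 0.3],
    [[0, 0, -0.08], 0, 0.3],
  ],
)

```text
time_s: 25.52
ee_pos: [437.3, -63.2, 62.5]
ee_rot: [-0.0, 1.0, -0.0, -0.0]
contact_force: [-0.9, 0.2, -2.0]
width: 36.8
grip_force: 35.2
```

Run:
```python
from h import *
w=bot.read_camera("wrist");np.save("w13.npy",w,allow_pickle=True);cv2.imwrite("pics/w13.png",w["color"])
o=bot.get_obs();p=o["ee_pos"]
pan(w,[439.1,-63.7,28],27,28,"large",1,5)
for s in (1,-1):
  try: pan(w,[p[0],p[1],p[2]+8],19,p[2]+8,"held top",s,5)
  except Exception as e: print("x")
t=bot.read_camera("top")
for s in(1,-1):
  try: pan(t,[540,-339,64],14,64,"small",s,6)
  except Exception as e: print("x")
togo([571,326.6,100]);print(o["contact_force"])
```

```text
large [442.3  -63.73] r 26.49 47 rms 0.46
held top [441.44 -63.69] r 20.07 65 rms 0.3
held top [438.82 -64.21] r 20.08 82 rms 1.69
x
small [ 540.04 -325.48] r 2.29 7 rms 0.34
pos [438.4 -63.5  64.1] toolx [ 1.    -0.     0.003] tooly [-0.    -1.     0.001] w 36.8
shift [ 0.5303 -1.5604 -0.1431]
[ 0.76372862 -0.39276796 -0.9239953 ]
```

drive_tool(
  plan=[
    [[0, 0, -0.12], 0, 0.3],
    [[0.03, 0, -0.28], 0, 0.3],
    [[0.1, -0.03, -0.38], 0, 0.3],
    [[0.2, -0.12, -0.4], 0, 0.3],
    [[0.26, -0.28, -0.4], 0, 0.3],
  ],
)

```text
time_s: 26.25
ee_pos: [503.9, 6.6, 163.3]
ee_rot: [0.0, 1.0, -0.001, 0.001]
contact_force: [0.5, 0.3, -2.5]
width: 36.9
grip_force: 35.7
```

drive_tool(
  plan=[
    [[0.05, -0.18, 0], 0, 0.3],
    [[0.1, -0.38, 0], 0, 0.3],
    [[0.15, -0.6, 0], 0, 0.3],
    [[0.2, -0.8, 0], 0, 0.3],
    [[0.22, -0.95, 0], 0, 0.3],
  ],
)

```text
time_s: 26.88
ee_pos: [557.7, 246.4, 161.9]
ee_rot: [-0.0, 1.0, 0.0, -0.0]
contact_force: [0.3, -0.2, -1.6]
width: 36.6
grip_force: 35.7
```

drive_tool(
  plan=[
    [[0.02, -0.12, 0], 0, 0.3],
    [[0.04, -0.22, 0.05], 0, 0.3],
    [[0.05, -0.29, 0.12], 0, 0.3],
    [[0.05, -0.33, 0.18], 0, 0.3],
    [[0.05, -0.33, 0.2], 0, 0.3],
  ],
)

```text
time_s: 27.5
ee_pos: [569.2, 326.4, 109.8]
ee_rot: [0.001, 1.0, 0.0, -0.002]
contact_force: [-0.2, 0.0, -2.1]
width: 37.0
grip_force: 35.6
```

Run:
```python
from h import *
w=bot.read_camera("wrist");np.save("w14.npy",w,allow_pickle=True);cv2.imwrite("pics/w14.png",w["color"])
for s in (1,-1): pan(w,[571,326.6,46],55,46,"pan",s,6)
t=bot.read_camera("top");pan(t,[571,326.6,46],55,46,"top pan",1,6)
togo([571,326.6,61])
```

```text
pan [571.06 326.52] r 54.78 75 rms 0.23
pan [547.92 326.41] r 41.41 7 rms 0.9
top pan [572.86 326.63] r 56.87 16 rms 0.41
pos [569.7 325.8 111.2] toolx [ 1.    -0.001 -0.002] tooly [-0.001 -1.     0.001] w 37.0
shift [ 0.0054 -0.0035  0.2006]
```

drive_tool(
  plan=[
    [[0.005, -0.003, 0.06], 0, 0.3],
    [[0.005, -0.003, 0.12], 0, 0.3],
    [[0.005, -0.003, 0.16], 0, 0.3],
    [[0.005, -0.003, 0.182], 0, 0.3],
    [[0.005, -0.003, 0.187], 0, 0.3],
  ],
)

```text
time_s: 28.22
ee_pos: [571.2, 327.4, 65.0]
ee_rot: [0.0, 1.0, -0.0, -0.0]
contact_force: [-0.8, 0.1, -2.1]
width: 37.1
grip_force: 35.7
```

drive_tool(
  plan=[
    [[0, 0, 0.002], 0, 0.3],
    [[0, 0, 0.004], 0, 0.3],
    [[0, 0, 0.006], 0, 0.3],
    [[0, 0, 0.007], 0, 0.3],
    [[0, 0, 0.007], 0, 0.3],
  ],
)

```text
time_s: 28.85
ee_pos: [571.4, 327.4, 63.8]
ee_rot: [-0.0, 1.0, -0.0, 0.0]
contact_force: [-0.9, 0.4, -2.0]
width: 36.7
grip_force: 35.7
```

drive_tool(
  plan=[
    [[0, 0.003, 0.002], 0, 0.3],
    [[0, 0.003, 0.004], 0, 0.3],
    [[0, 0.003, 0.006], 0, 0.3],
    [[0, 0.003, 0.008], 0, 0.3],
    [[0, 0.003, 0.01], 0, 0.3],
  ],
)

```text
time_s: 29.48
ee_pos: [571.3, 326.7, 61.2]
ee_rot: [0.0, 1.0, -0.0, -0.0]
contact_force: [-0.9, -0.5, -1.9]
width: 37.0
grip_force: 35.7
```

drive_tool(
  plan=[
    [[0, 0, 0.001], 0, 0.3],
    [[0, 0, 0.002], 0, 0.3],
    [[0, 0, 0.003], 0, 0.3],
    [[0, 0, 0.003], 0, 0.3],
    [[0, 0, 0.003], 0, 0.3],
  ],
)

```text
time_s: 30.1
ee_pos: [571.4, 326.7, 60.7]
ee_rot: [-0.0, 1.0, -0.0, 0.0]
contact_force: [0.3, -0.3, -0.0]
width: 36.7
grip_force: 35.8
```

Contact is starting; one more small step, then release and go back to the large weight over the bottle.

drive_tool(
  plan=[
    [[0, 0, 0.001], 0, 0.3],
    [[0, 0, 0.002], 0, 0.3],
    [[0, 0, 0.002], 0, 0.3],
    [[0, 0, 0.002], 0, 0.3],
    [[0, 0, 0.002], 0, 0.3],
  ],
)

```text
time_s: 30.72
ee_pos: [571.4, 326.7, 60.6]
ee_rot: [-0.0, 1.0, -0.0, 0.0]
contact_force: [-3.4, -1.5, 5.7]
width: 36.8
grip_force: 36.3
```

drive_tool(
  plan=[
    [[0, 0, -0.001], 0, 0.48],
    [[0, 0, -0.001], 0, 0.55],
    [[0, 0, -0.001], 0, 0.7],
    [[0, 0, -0.001], 0, 0.8],
    [[0, 0, -0.001], 0, 0.8],
  ],
)

```text
time_s: 31.35
ee_pos: [571.4, 326.7, 60.2]
ee_rot: [-0.0, 1.0, -0.0, 0.0]
contact_force: [0.6, 0.4, 0.8]
width: 68.5
grip_force: 0.0
```

drive_tool(
  plan=[
    [[0, 0, -0.05], 0, 0.8],
    [[0, 0, -0.16], 0, 0.8],
    [[0, 0, -0.32], 0, 0.8],
    [[-0.08, 0.05, -0.48], 0, 0.9],
    [[-0.16, 0.2, -0.52], 0, 1],
  ],
)

```text
time_s: 31.98
ee_pos: [531.9, 277.8, 195.5]
ee_rot: [-0.002, 1.0, 0.001, 0.003]
contact_force: [-0.6, -1.0, -0.4]
width: 85.6
grip_force: 0.0
```

Run:
```python
from h import *
w=bot.read_camera("wrist");cv2.imwrite("pics/w15.png",w["color"])
for s in (1,-1):
  try: pan(w,[571,326.6,68],19,68,"mid on pan",s,6)
  except Exception: print("x")
togo([385,-63.5,150])
```

```text
mid on pan [569.04 319.82] r 20.65 22 rms 0.36
mid on pan [574.51 319.39] r 12.82 10 rms 0.25
pos [530.4 273.3 195.9] toolx [ 1.    -0.001  0.005] tooly [-0.001 -1.     0.   ] w 85.5
shift [-0.5813  1.3478  0.1805]
```

drive_tool(
  plan=[
    [[-0.08, 0.15, 0], 0, 1],
    [[-0.16, 0.36, 0], 0, 1],
    [[-0.26, 0.57, 0], 0, 1],
    [[-0.36, 0.78, 0], 0, 1],
    [[-0.42, 0.95, 0], 0, 1],
  ],
)

```text
time_s: 32.65
ee_pos: [425.3, 37.6, 191.6]
ee_rot: [0.0, 1.0, -0.0, 0.001]
contact_force: [0.7, -0.8, -0.2]
width: 85.6
grip_force: 0.0
```

drive_tool(
  plan=[
    [[-0.08, 0.16, 0], 0, 1],
    [[-0.14, 0.3, 0.06], 0, 1],
    [[-0.15, 0.38, 0.15], 0, 1],
    [[-0.15, 0.39, 0.18], 0, 1],
    [[-0.15, 0.39, 0.18], 0, 1],
  ],
)

```text
time_s: 33.28
ee_pos: [388.8, -57.9, 145.6]
ee_rot: [-0.0, 1.0, -0.0, 0.0]
contact_force: [0.1, -1.0, -0.1]
width: 85.5
grip_force: 0.0
```

drive_tool(
  plan=[
    [[0, 0, 0], 0, 1],
    [[0, 0, 0], 0, 1],
    [[0, 0, 0], 0, 1],
    [[0, 0, 0], 0, 1],
    [[0, 0, 0], 0, 1],
  ],
)

```text
time_s: 33.9
ee_pos: [388.8, -58.2, 145.3]
ee_rot: [-0.0, 1.0, -0.0, 0.0]
contact_force: [0.3, 0.5, -0.3]
width: 85.1
grip_force: 0.0
```

Run:
```python
from h import *
w=bot.read_camera("wrist");np.save("w16.npy",w,allow_pickle=True);cv2.imwrite("pics/w16.png",w["color"])
for s in (1,-1):
  try: pan(w,[439,-63.7,28],27,28,"large",s,6)
  except Exception: print("x")
togo([439,-63.5,15])
```

```text
large [439.14 -63.58] r 26.95 120 rms 0.24
x
pos [388.8 -58.3 145.3] toolx [ 1. -0. -0.] tooly [-0. -1. -0.] w 85.5
shift [0.2009 0.0209 0.5212]
```

drive_tool(
  plan=[
    [[0.09, 0.01, 0.03], 0, 1],
    [[0.19, 0.02, 0.14], 0, 1],
    [[0.201, 0.021, 0.28], 0, 1],
    [[0.201, 0.021, 0.4], 0, 1],
    [[0.201, 0.021, 0.44], 0, 1],
  ],
)

```text
time_s: 34.58
ee_pos: [437.8, -63.3, 33.1]
ee_rot: [-0.0, 1.0, -0.0, -0.002]
contact_force: [1.0, 0.8, 0.6]
width: 85.3
grip_force: 0.0
```

drive_tool(
  plan=[
    [[0, 0, 0.03], 0, 1],
    [[0, 0, 0.06], 0, 1],
    [[0, 0, 0.08], 0, 1],
    [[0, 0, 0.084], 0, 1],
    [[0, 0, 0.084], 0, 1],
  ],
)

```text
time_s: 35.2
ee_pos: [439.2, -63.6, 14.6]
ee_rot: [0.0, 1.0, -0.0, 0.0]
contact_force: [0.1, -0.5, -0.2]
width: 85.3
grip_force: 0.0
```

drive_tool(
  plan=[
    [[0, 0, 0], 0, 0.85],
    [[0, 0, 0], 0, 0.72],
    [[0, 0, 0], 0, 0.65],
    [[0, 0, 0], 0, 0.55],
    [[0, 0, 0], 0, 0.5],
  ],
  grip_force=50,
)

```text
time_s: 35.83
ee_pos: [439.3, -63.3, 14.8]
ee_rot: [-0.0, 1.0, -0.0, 0.0]
contact_force: [-2.1, 2.3, 5.4]
width: 52.2
grip_force: 53.6
```

drive_tool(
  plan=[
    [[0, 0, 0], 0, 0.5],
    [[0, 0, -0.005], 0, 0.5],
    [[0, 0, -0.015], 0, 0.5],
    [[0, 0, -0.04], 0, 0.5],
    [[0, 0, -0.08], 0, 0.5],
  ],
)

```text
time_s: 36.45
ee_pos: [438.5, -63.5, 34.1]
ee_rot: [-0.0, 1.0, -0.0, -0.001]
contact_force: [0.7, 0.1, -4.8]
width: 52.1
grip_force: 53.2
```

drive_tool(
  plan=[
    [[0, 0, -0.12], 0, 0.5],
    [[0, 0, -0.3], 0, 0.5],
    [[0.02, -0.02, -0.48], 0, 0.5],
    [[0.1, -0.06, -0.64], 0, 0.5],
    [[0.2, -0.1, -0.74], 0, 0.5],
  ],
)

```text
time_s: 37.08
ee_pos: [490.0, -38.5, 223.0]
ee_rot: [0.0, 1.0, -0.0, 0.002]
contact_force: [-0.3, 0.4, -5.8]
width: 52.2
grip_force: 54.1
```

drive_tool(
  plan=[
    [[0.12, -0.04, -0.03], 0, 0.5],
    [[0.26, -0.1, -0.04], 0, 0.5],
    [[0.4, -0.15, -0.04], 0, 0.5],
    [[0.48, -0.19, -0.04], 0, 0.5],
    [[0.485, -0.19, -0.04], 0, 0.5],
  ],
)

```text
time_s: 37.7
ee_pos: [611.0, 9.6, 228.6]
ee_rot: [-0.0, 1.0, 0.0, -0.001]
contact_force: [-0.0, -0.6, -6.0]
width: 52.2
grip_force: 53.9
```

drive_tool(
  plan=[
    [[0, 0, 0], 0, 0.5],
    [[0, 0, 0], 0, 0.5],
    [[0, 0, 0], 0, 0.5],
    [[0, 0, 0], 0, 0.5],
    [[0, 0, 0], 0, 0.5],
  ],
)

```text
time_s: 38.33
ee_pos: [610.2, 8.8, 229.4]
ee_rot: [-0.0, 1.0, -0.0, 0.0]
contact_force: [-0.1, 0.2, -5.8]
width: 52.0
grip_force: 53.9
```

Run:
```python
from h import *
w=bot.read_camera("wrist");np.save("w17.npy",w,allow_pickle=True);cv2.imwrite("pics/w17.png",w["color"])
togo([667,9,80])
print([proj(w,[667+a,9+b,52]).round(0) for a in(-65,65) for b in(65,-65)])
```

```text
pos [610.2   8.9 229.4] toolx [ 1. -0.  0.] tooly [-0. -1. -0.] w 52.3
shift [ 2.272e-01 -5.000e-04  5.975e-01]
[array([241., 192.]), array([384., 191.]), array([230.,  34.]), array([394.,  34.])]
```

View pics/w17.png

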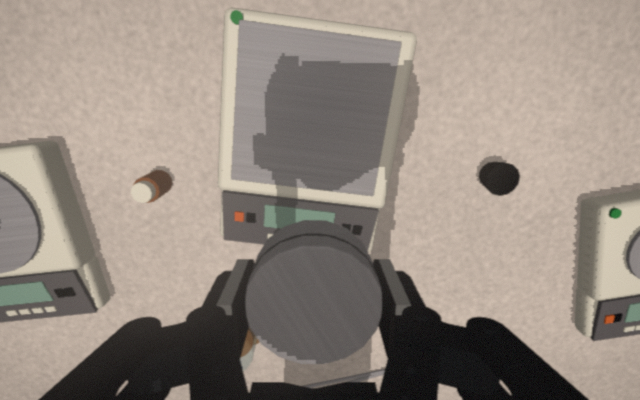

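Square pan corners are at about (240,19), (402,41), (375,200) and (231,182). The large weight is held level and the vial and stopper are undisturbed.

Run:
```python
from h import *
w=np.load("w17.npy",allow_pickle=True).item()
g=cv2.GaussianBlur(cv2.cvtColor(w["color"],cv2.COLOR_BGR2GRAY),(3,3),0).astype(np.float32)
C=np.array([(240,19),(402,41),(375,200),(231,182)],float);ctr=C.mean(0);L=[]
for i in range(4):
    a,b=C[i],C[(i+1)%4];n=np.array([b[1]-a[1],-(b[0]-a[0])]);n/=np.linalg.norm(n)
    if n@(a-ctr)<0:n=-n
    P=[]
    for u in np.linspace(.08,.92,60):
        q=[a+(b-a)*u+n*d for d in np.arange(-6,6.1,.5)]
        v=np.array([cv2.getRectSubPix(g,(1,1),tuple(map(float,p)))[0,0] for p in q]);d=v[2:]-v[:-2];k=d.argmax()
        if d[k]>8:P.append(q[k+1])
    vx,vy,x,y=cv2.fitLine(np.array(P,np.float32),cv2.DIST_HUBER,0,.01,.01).ravel();L.append((vx,vy,x,y))
    print(len(P),end=" ")
K=[]
for i in range(4):
    a,b=L[i-1],L[i];t=np.linalg.solve([[a[0],-b[0]],[a[1],-b[1]]],[b[2]-a[2],b[3]-a[3]])[0];K.append((a[2]+a[0]*t,a[3]+a[1]*t))
W=np.array([onz(w,k,52)[:2] for k in K]);print(np.round(K,1).tolist(),W.round(1).tolist())
print("sides",[np.linalg.norm(W[i]-W[i-1]).round(1) for i in range(4)],"centre",W.mean(0))
```

```text
60 60 59 60 [[238.5, 18.799999237060547], [401.70001220703125, 41.0], [373.1000061035156, 196.0], [230.3000030517578, 179.10000610351562]] [[742.9, 66.9], [727.0, -62.5], [597.7, -46.4], [613.6, 82.8]]
sides [np.float64(130.2), np.float64(130.3), np.float64(130.3), np.float64(130.2)] centre [670.3050196   10.20687978]
```

drive_tool(
  plan=[
    [[0.08, -0.003, 0.05], 0, 0.5],
    [[0.18, -0.005, 0.18], 0, 0.5],
    [[0.235, -0.005, 0.36], 0, 0.5],
    [[0.24, -0.005, 0.52], 0, 0.5],
    [[0.24, -0.005, 0.57], 0, 0.5],
  ],
)

```text
time_s: 39.0
ee_pos: [668.4, 10.2, 82.3]
ee_rot: [-0.0, 1.0, -0.0, -0.004]
contact_force: [0.4, 0.8, -4.5]
width: 52.4
grip_force: 53.9
```

drive_tool(
  plan=[
    [[0, 0, 0.03], 0, 0.5],
    [[0, 0, 0.05], 0, 0.5],
    [[0, 0, 0.06], 0, 0.5],
    [[0, 0, 0.065], 0, 0.5],
    [[0, 0, 0.065], 0, 0.5],
  ],
)

```text
time_s: 39.62
ee_pos: [670.4, 10.2, 71.0]
ee_rot: [0.0, 1.0, -0.0, 0.0]
contact_force: [-0.3, 0.1, -4.3]
width: 52.4
grip_force: 54.0
```

drive_tool(
  plan=[
    [[0, 0, 0.003], 0, 0.5],
    [[0, 0, 0.006], 0, 0.5],
    [[0, 0, 0.009], 0, 0.5],
    [[0, 0, 0.012], 0, 0.5],
    [[0, 0, 0.013], 0, 0.5],
  ],
)

```text
time_s: 40.25
ee_pos: [670.2, 10.2, 67.1]
ee_rot: [-0.0, 1.0, -0.0, -0.0]
contact_force: [0.4, 0.4, -4.9]
width: 52.1
grip_force: 54.0
```

drive_tool(
  plan=[
    [[0, 0, 0.001], 0, 0.5],
    [[0, 0, 0.002], 0, 0.5],
    [[0, 0, 0.003], 0, 0.5],
    [[0, 0, 0.003], 0, 0.5],
    [[0, 0, 0.003], 0, 0.5],
  ],
)

```text
time_s: 40.88
ee_pos: [670.3, 10.2, 66.9]
ee_rot: [0.0, 1.0, -0.0, 0.0]
contact_force: [-2.0, 0.4, -1.3]
width: 52.6
grip_force: 54.4
```

drive_tool(
  plan=[
    [[0, 0, 0.001], 0, 0.5],
    [[0, 0, 0.002], 0, 0.5],
    [[0, 0, 0.002], 0, 0.5],
    [[0, 0, 0.002], 0, 0.5],
    [[0, 0, 0.002], 0, 0.5],
  ],
)

```text
time_s: 41.5
ee_pos: [670.4, 10.2, 66.9]
ee_rot: [0.0, 1.0, -0.0, 0.0]
contact_force: [-4.9, -0.4, 5.0]
width: 52.0
grip_force: 54.9
```

drive_tool(
  plan=[
    [[0, 0, -0.001], 0, 0.66],
    [[0, 0, -0.001], 0, 0.75],
    [[0, 0, -0.001], 0, 0.9],
    [[0, 0, -0.001], 0, 1],
    [[0, 0, -0.001], 0, 1],
  ],
)

```text
time_s: 42.12
ee_pos: [670.3, 10.2, 66.2]
ee_rot: [0.0, 1.0, -0.0, 0.0]
contact_force: [-0.2, -0.0, -0.3]
width: 85.0
grip_force: 0.0
```

drive_tool(
  plan=[
    [[0, 0, -0.05], 0, 1],
    [[0, 0, -0.18], 0, 1],
    [[0, 0, -0.36], 0, 1],
    [[-0.08, 0, -0.55], 0, 1],
    [[-0.24, 0, -0.66], 0, 1],
  ],
)

```text
time_s: 42.75
ee_pos: [610.7, 10.1, 235.4]
ee_rot: [0.0, 1.0, -0.0, 0.002]
contact_force: [-0.9, 0.2, 0.2]
width: 85.6
grip_force: 0.0
```

drive_tool(
  plan=[
    [[-0.1, 0, -0.05], 0, 1],
    [[-0.25, 0, -0.12], 0, 1],
    [[-0.4, 0, -0.18], 0, 1],
    [[-0.45, 0, -0.2], 0, 1],
    [[-0.45, 0, -0.2], 0, 1],
  ],
)

```text
time_s: 43.38
ee_pos: [497.9, 10.2, 282.5]
ee_rot: [0.0, 1.0, -0.0, 0.001]
contact_force: [0.6, 0.5, 0.0]
width: 85.5
grip_force: 0.0
```

drive_tool(
  plan=[
    [[0, 0, 0], 0, 1],
    [[0, 0, 0], 0, 1],
    [[0, 0, 0], 0, 1],
    [[0, 0, 0], 0, 1],
    [[0, 0, 0], 0, 1],
  ],
)

```text
time_s: 44.0
ee_pos: [497.9, 10.2, 281.1]
ee_rot: [0.0, 1.0, -0.0, -0.0]
contact_force: [-0.7, 0.8, -0.6]
width: 85.4
grip_force: 0.0
```

Run:
```python
from h import *
t=bot.read_camera("top");s=bot.read_camera("side");cv2.imwrite("pics/t9.png",t["color"]);w=bot.read_camera("wrist")
z=lambda im,x,y,hw=45,k=4:cv2.resize(im[int(y)-hw:int(y)+hw,int(x)-hw:int(x)+hw],None,fx=2.2,fy=2.2)
P={"small":[540,-339,54],"mid":[571,326.6,57],"large":[670,10,66],"bottle":[434,98,60]}
row=[]
for r in(t,s):
    im=r["color"];im=cv2.copyMakeBorder(im,50,50,50,50,0)
    row.append(np.hstack([z(im,*(proj(r,X)+50)) for X in P.values()]))
v=np.vstack(row);print(v.shape);cv2.imwrite("pics/final.png",v)
togo([400,0,300]);print(bot.get_obs()["contact_force"])
```

```text
(396, 792, 3)
pos [497.8  10.2 281.3] toolx [ 1. -0.  0.] tooly [-0. -1. -0.] w 85.3
shift [-0.3912  0.0409 -0.0748]
[-0.0377994  -0.5751677  -0.84460926]
```

View pics/final.png

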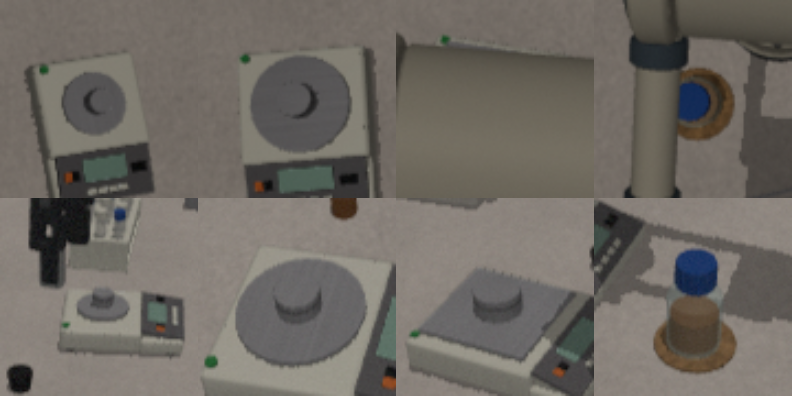

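The views show each weight upright in the middle of its pan, the bottle upright on the mat, the vial and stopper standing, and the robot clear of everything.

```bash
python3 -c "
from workcell import bot
print(bot.sign_off())"
```

```text
the job is handed in; nothing more can be done
None
```

The job is handed in at about 44 s of the 112 s limit: the bottle stands on the cork mat, each weight stands upright in the middle of its pan, and the vial and stopper were left untouched; the sign-off gave no verdict.

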